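# Lock the press-and-twist cap of the filled canister

## Robot

A 6-joint arm with a two-finger parallel gripper is mounted at the origin on the work surface. World frame = base frame: x ahead of the robot, y to its left, z up, the work surface at z = 0. Lengths are in m, angles in rad, forces in N, time in s.
With the tool pointing down it reaches from about 0.3 to 0.875 m from the base axis. Payload 6.4 kg.
Tool frame: the origin (TCP) lies midway between the tips of the shut fingers; the grasp point (between the pads) lies 19 mm behind it; z points along the fingers, y is the direction in which the jaws open and shut (so a half turn about z gives the same grasp; the last joint's range is limited). The gripper opens to 88 mm and grips with 3 to 60 N. Pads are 18 mm wide; open, the fingers measure 123 mm over their backs; the gripper's body (75 mm by 187 mm) begins 45 mm behind the grasp point.
Start: joints at [-1.444, 0.181, 1.607, -0, 1.354, -0.206], TCP at [0.188, -0.543, 0.239] pointing down, gripper open.
Joint ranges: [-2.99, 2.99], [-0.89, 2.07], [0.3, 2.58], [-1.14, 4.28], [0, 2.63], [-3.12, 3.12]. Speed limits (rad/s): [2.57, 2.57, 3.01, 3.14, 3.14, 3.14].

## Interface

Orientations are given as a rotation vector (axis times angle).
In Python, from cell import arm, grab_frame gives the robot as it stands. The module is installed in compiled form; this text tells all that it offers.
- The arm moves only by the shell command python3 -m pendant 'ROWS' [OPENING] [FORCE]. ROWS is text: rows parted by semicolons, each of 4 numbers parted by spaces: the shift along the world's x, y, z in m, then the turn about the world's z in degrees. A call has 1 to 10 rows; each row is the pose to reach, as a shift and turn from the pose commanded when the call began; what a row does not reach only later rows make up. A row lasts 1/10 s, in which the tool goes at most 50 mm and 8.59 degrees, less where a joint would pass 70% of its speed; a pose out of reach is approached as far as the arm can. A call with a gripper value outside its range is refused whole. OPENING is the closure, from 0 (fully open) to 1 (shut), set as the call begins (- or left out, the last holds). The fingers move at their own pace and stop on an object; FORCE is the grip in N (left out, the last holds). Time passes only in rows, so rows that repeat a pose let the fingers close. It gives the time, the measured TCP pose, the force and the opening at its end, in the units of the state.
- arm.get_state(): the state, without advancing time (a new reading comes with each control period).
- grab_frame(name): name is "scene" or "top" or "wrist"; returns a dict with "frame" (480x640x3 uint8, blue, green, red), "z_map" (480x640 float32, m along the optical axis (not along the pixel's ray), 0 where there is no reading), "fx", "fy", "cx", "cy" (pixels), "k1" (the pictures are not rectified: a ray, as slopes to the right and down, at radius r is drawn at 1 + k1 r^2 times it, then the intrinsics apply), "xyz" and "attitude" of the camera in the world. Camera axes: x right, y down, z forward; pixel columns grow to the right and rows downward; lengths in m; the calibration is good to about 2 mm. A picture is of the moment at which its call begins.
- arm.job_done(): hands the job in, once; it reports no verdict.
The state is a dict: "time_s": time; "qpos": joint angles; "joint_vel": joint speeds; "joint_efforts": joint torques, N m; "ee_pos": TCP position; "tcp_rot": TCP orientation; "ft_force": force on the tool from outside, world axes, zero at the start; "moment": the same for the moment, N m; "gripper_width": opening from 0.0 (shut) to 1.0 (fully open).
Only numpy, scipy, OpenCV 4.12 (cv2) and the standard library are available. Lean on these libraries where they do the work, as an engineer would, in place of code of your own. Each camera call takes 0.05 s, during which the arm holds its last target.

## Task

The rectangular canister has been filled: press its cap down and, keeping it pressed, turn it clockwise until the bar on the cap lies along the canister's long sides, then let go so that it springs up a little and stays locked. Do not press the caps of the two round canisters, which are still to be filled.

Things in the scene. Friction and masses are not known exactly. Their poses are not given: they have to be found in the camera images.
- rect_grip (a point): Middle of the bar on the RECTANGULAR canister's cap (canister 110 x 80 mm, clamped down), half-way up the bar; z up, x along the bar. Bar 64 long, 16 wide, 30 high, on a ribbed disc 72 across; fingertips closed on the bar can stand on the disc. Cap up: this point 175 mm above the table, disc top 160, bar top 190. Locked and let go, the lugs catch: this point at 172 and the cap cannot turn back.
- rect_turn (a joint): Turn of that cap, rad, clockwise from above. Starts at 0 to 0.2; stops at 1.15, bar parallel to the canister's long sides; the catch holds from 0.92. Inner lugs block it beyond 0.25 unless the cap is pressed 8 mm or more against its spring (4 N at first, 8 N at 8 mm, 11 N at its lower stop, 14 mm down): press some 11 mm and turn, still pressing.
- tall_grip (a point): Middle of the bar of the same kind of cap on the TALL round canister (90 mm across, shoulder 165 mm, bar top 235 mm above the table). Not to be pressed.
- squat_grip (a point): Middle of the bar of the same kind of cap on the SQUAT round canister (112 mm across, shoulder 85 mm, bar top 155 mm above the table). Not to be pressed.

How it is judged:
By the outcome, as a careful person would: the job done as asked, in the order asked, and still so for the second after the job is handed in, with the robot touching nothing.
It also fails if it takes over 32 s, if anything falls off the work surface, if the arm or the gripper's body presses on something with over 40 N, if the wrist force passes 120 N, or if a joint passes its speed limit or range.

## Working session

There is one attempt and no reset: what is moved stays moved. The work goes in short steps, Python scripts to look and compute and a shell command to move; the robot and the scene stay as the last step left them, time stands still between calls to the robot, and variables do not carry over. Pictures are saved under pics/ and viewed, and the job is handed in when it is done.

```bash
mkdir -p pics; cat > h.py <<'E'
import numpy as np, cv2
from scipy.spatial.transform import Rotation as R
from cell import arm, grab_frame
def pts(f):
    K=np.array([[f['fx'],0,f['cx']],[0,f['fy'],f['cy']],[0,0,1]])
    return K
def rot(f):
    a=np.array(f['attitude'],float)
    return a if a.shape==(3,3) else R.from_rotvec(a).as_matrix()
def rays(f,uv):
    uv=np.asarray(uv,float).reshape(-1,1,2)
    n=cv2.undistortPoints(uv,pts(f),np.array([f['k1'],0,0,0.])).reshape(-1,2)
    return np.c_[n,np.ones(len(n))]@rot(f).T
def onplane(f,uv,z):
    d=rays(f,uv);c=np.array(f['xyz']);return c+d*((z-c[2])/d[:,2])[:,None]
def cloud(f):
    v,u=np.mgrid[0:480,0:640];d=rays(f,np.c_[u.ravel(),v.ravel()])
    return (np.array(f['xyz'])+d*f['z_map'].reshape(-1,1)).reshape(480,640,3)
E
python3 - <<'E'
from h import *
for n in ['scene','top','wrist']:
    f=grab_frame(n);cv2.imwrite(f'pics/{n}0.png',f['frame']);print(n,f['xyz'],f['attitude'],f['fx'],f['k1'])
    np.savez(f'{n}0.npz',**{k:np.array(v) for k,v in f.items()})
print(arm.get_state())
E
```

```text
scene [ 0.95147082 -0.29381934  0.80160697] [-2.21068552 -1.05655704  0.42352819] 473.1159342337194 0.03300402066408402
top [ 0.47808818 -0.00166154  1.2868274 ] [-2.17347339  2.21190533 -0.04743629] 517.8597773587023 -0.12505099232736236
wrist [ 0.26318411 -0.51627951  0.38352957] [ 2.34122383 -1.66838064 -0.26733484] 341.95114417843473 0.016862280849541784
{'time_s': 0.15, 'qpos': array([-1.44430144e+00,  1.81347895e-01,  1.60769994e+00, -2.27483856e-06,
        1.35376410e+00, -2.06292777e-01]), 'joint_vel': array([ 0.00224955, -0.00202363, -0.00402559, -0.00118297,  0.00107592,
        0.00069403]), 'joint_efforts': array([ 1.57045171e-03, -4.34227431e+01, -3.42173874e+01,  7.03131943e-02,
        3.56270943e-02, -8.33522631e-05]), 'ee_pos': array([ 0.18781357, -0.54307905,  0.23806762]), 'tcp_rot': array([-3.09700071e+00, -5.20131751e-01, -7.28814518e-05]), 'ft_force': array([ 0.53440739, -0.70831039, -0.5093608 ]), 'moment': array([-0.0064    ,  0.01474144, -0.00903843]), 'gripper_width': 1.0020830450277678}
```

View pics/top0.png

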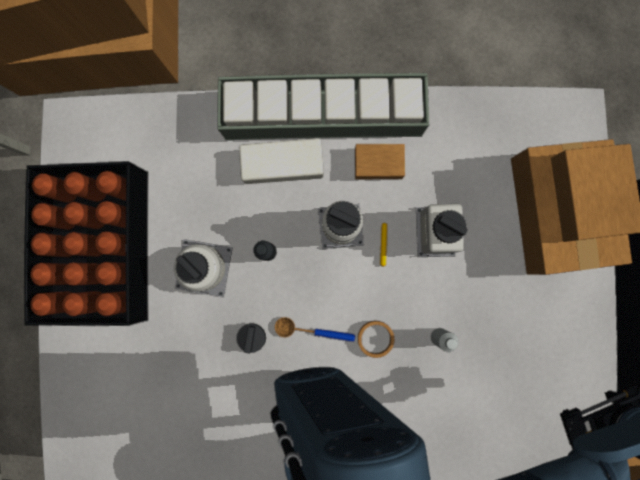

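View pics/scene0.png

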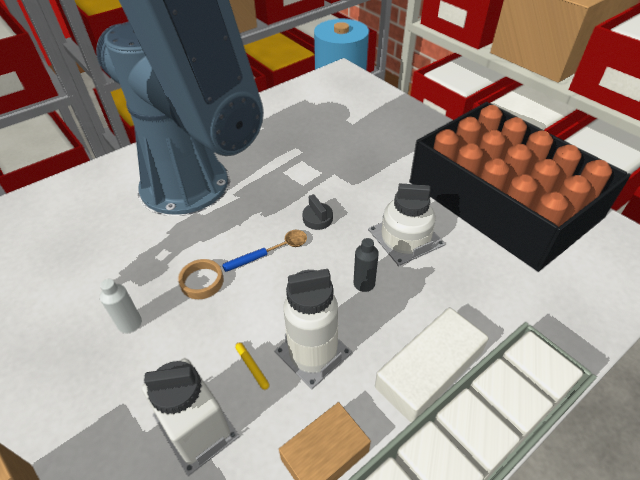

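The top view shows the rectangular canister at about (450,228), the tall one at (342,220) and the squat one at (193,266). In the scene view the rectangular canister is at (185,400). Next I measure the rectangular one.

```bash
cat > meas.py <<'E'
from h import *
import sys
def barmeas(f,u0,v0,zt=.19,w=40,lo=None):
    P=cloud(f);lo=lo or zt-.008
    m=np.zeros((480,640),bool);m[v0-w:v0+w,u0-w:u0+w]=1
    m&=(abs(P[...,2]-zt)<.008)&(f['frame'].max(2)<110)
    p=P[m]
    c,s,a=cv2.minAreaRect(p[:,:2].astype(np.float32)*1000)
    e=np.linalg.eigh(np.cov(p[:,:2].T))[1][:,1]
    return p,c,s,a,np.degrees(np.arctan2(e[1],e[0])),m
E
python3 - <<'E'
from meas import *
for n,u,v in [('top',450,228),('scene',172,380)]:
    f=dict(np.load(f'{n}0.npz'))
    P=cloud(f)
    p,c,s,a,ang,m=barmeas(f,u,v)
    print(n,len(p),p.mean(0),c,s,a,ang)
    q=P[v-40:v+40,u-40:u+40].reshape(-1,3);print(np.histogram(q[:,2],bins=np.arange(-.005,.22,.01))[0])
    im=f['frame'][v-50:v+50,u-60:u+60].copy();im=cv2.resize(im,None,fx=5,fy=5,interpolation=cv2.INTER_CUBIC);
    cv2.imwrite(f'pics/{n}crop.png',im)
    # canister body shoulder: white pts with z between .12-.15
    M=np.zeros((480,640),bool);M[v-40:v+60,u-40:u+60]=1
    M&=(f['frame'].min(2)>120)&(P[...,2]>.10)&(P[...,2]<.15)
    b=P[M];print('body',len(b),b.min(0),b.max(0),cv2.minAreaRect(b[:,:2].astype(np.float32)*1000), np.median(b[:,2]))
E
```

```text
top 226 [ 0.57318426 -0.27516624  0.18848089] (573.4284057617188, -275.83709716796875) (63.280731201171875, 17.41447639465332) 59.37274932861328 59.16879924675044
[3844  196   41   62   42   34   41   40   48   43   52  144  676    3
   24   51  547   31   33  212    0    0]
body 538 [ 0.51870187 -0.31468213  0.11107415] [ 0.62781956 -0.23755583  0.12706094] ((573.2749633789062, -275.78985595703125), (77.1443862915039, 108.71869659423828), 89.62596130371094) 0.11858618957534461
scene 580 [ 0.57407608 -0.27701648  0.18951709] (572.8322143554688, -276.5050354003906) (62.63294982910156, 17.109642028808594) 60.30931854248047 59.769708185131705
[3116   19    0    0    0    0    0    0    0    0    1   55  926    0
   73  192 1122  168  165  538    0    0]
body 1723 [ 0.51857713 -0.31640667  0.10007006] [ 0.62846897 -0.23761177  0.14145765] ((573.73095703125, -277.0270080566406), (78.74214935302734, 109.81655883789062), 89.56312561035156) 0.11985447083269374
```

```bash
python3 -c "
import cv2,numpy as np
a=cv2.imread('pics/topcrop.png');b=cv2.imread('pics/scenecrop.png')
print(a.shape);cv2.imwrite('pics/both.png',cv2.resize(np.hstack([a,b]),(800,333)))"
```

```text
(500, 600, 3)
```

View pics/both.png

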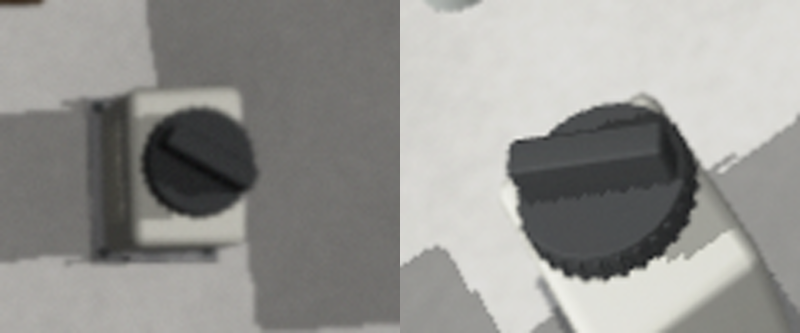

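The crop shows the bar diagonal over the canister, at about 60° in the world. The canister's long sides lie along x, at about -0.4°. Both views put the bar centre at about (0.573, -0.276) with its top at 189–190 mm, so the turn starts at about 0.1 rad. I'll check clearance to the cartons before moving.

```bash
python3 - <<'E'
from h import *
f=dict(np.load('top0.npz'));P=cloud(f)
for (u0,u1,v0,v1) in [(512,640,140,275),(430,460,325,355),(355,395,315,360)]:
    p=P[v0:v1,u0:u1].reshape(-1,3);p=p[p[:,2]>.03];print(p.min(0),p.max(0),np.histogram(p[:,2],10))
p=P[140:275,500:640].reshape(-1,3)
for z in (.1,.2,.3): 
    q=p[p[:,2]>z]; print(z,len(q),q[:,:2].max(0) if len(q) else '',q[:,:2].min(0) if len(q) else '')
E
```

```text
[ 0.46149126 -0.72334333  0.03008566] [ 0.77728629 -0.00166154  1.2868274 ] (array([7461, 6709,    0,    0,    0,    0,    0,    0,    0,   77]), array([0.03008566, 0.15575984, 0.28143401, 0.40710819, 0.53278236,
       0.65845653, 0.78413071, 0.90980488, 1.03547905, 1.16115323,
       1.2868274 ]))
[ 0.28954288 -0.30294722  0.03017847] [ 0.47808818 -0.00166154  1.2868274 ] (array([435,   0,   0,   0,   0,   0,   0,   0,   0,   4]), array([0.03017847, 0.15584336, 0.28150826, 0.40717315, 0.53283804,
       0.65850294, 0.78416783, 0.90983272, 1.03549762, 1.16116251,
       1.2868274 ]))
[ 0.27385888 -0.11419884  0.03101941] [ 0.47808818 -0.00166154  1.2868274 ] (array([2, 0, 0, 0, 0, 0, 0, 0, 0, 6]), array([0.03101941, 0.1566002 , 0.282181  , 0.4077618 , 0.5333426 ,
       0.6589234 , 0.7845042 , 0.910085  , 1.0356658 , 1.1612466 ,
       1.2868274 ]))
0.1 12865 [ 0.77728629 -0.00166154] [ 0.4616711  -0.72334333]
0.2 3187 [ 0.74726817 -0.00166154] [ 0.47808818 -0.69869885]
0.3 82 [ 0.47808818 -0.00166154] [ 0.47808818 -0.00166154]
```

```bash
python3 -m pendant '0 0.02 0.04 0; 0 0.05 0.07 0; 0 0.09 0.08 5; 0.04 0.13 0.08 10; 0.08 0.17 0.08 15; 0.12 0.2 0.08 20; 0.16 0.22 0.08 25; 0.2 0.24 0.08 30; 0.24 0.255 0.08 35; 0.28 0.267 0.08 40.5' 0.45 && python3 -m pendant '0.04 0 0 0; 0.075 0 0 0; 0.1 0 0 0; 0.1053 0 0 0; 0.1053 0 0 0; 0.1053 0 0 0'; python3 - <<'E'
from h import *
s=arm.get_state();print(s['ee_pos'],np.degrees(s['tcp_rot']),s['gripper_width'],s['time_s'],s['ft_force'])
M=R.from_rotvec(s['tcp_rot']).as_matrix();print('x axis yaw',np.degrees(np.arctan2(M[1,0],M[0,0])))
f=grab_frame('wrist');cv2.imwrite('pics/w1.png',f['frame'])
np.savez('w1.npz',**{k:np.array(v) for k,v in f.items()})
E
```

```text
time_s: 1.15
ee_pos: [0.4696, -0.2747, 0.3187]
tcp_rot: [2.723, 1.567, 0.0]
ft_force: [-0.2, -0.7, 0.8]
gripper_width: 0.551
time_s: 1.75
ee_pos: [0.5722, -0.2765, 0.3185]
tcp_rot: [-2.726, -1.56, 0.001]
ft_force: [-0.4, -0.3, 0.4]
gripper_width: 0.547
[ 0.57220237 -0.27652521  0.31850496] [-1.56202668e+02 -8.93642264e+01  6.03548869e-02] 0.5471719666981247 1.75 [-0.38153194 -0.27459169  0.43450016]
x axis yaw 59.54812875074169
```

View pics/w1.png

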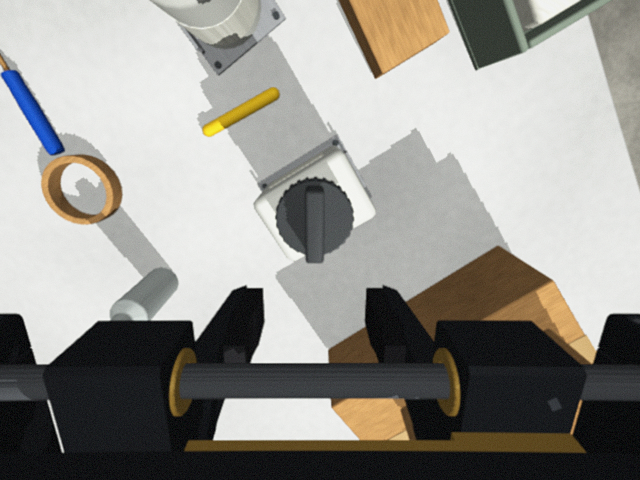

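The wrist view shows the bar at (315,224), parallel to the pads and centred between the fingertips (263 and 366). I'll measure it again from this view.

```bash
python3 - <<'E'
from meas import *
f=dict(np.load('w1.npz'))
p,c,s,a,ang,m=barmeas(f,315,222,w=50);print(len(p),p.mean(0),c,s,ang)
E
python3 -m pendant '0 0 -0.04 0; 0 0 -0.08 0; 0 0 -0.11 0; 0 0 -0.13 0; 0 0 -0.145 0; 0 0 -0.152 0; 0 0 -0.155 0; 0 0 -0.155 0; 0 0 -0.155 0'
```

```text
1354 [ 0.57284703 -0.27314702  0.18925235] (571.8357543945312, -274.8743591308594) (62.43967819213867, 15.882619857788086) 59.54843152643814
time_s: 2.7
ee_pos: [0.5738, -0.2769, 0.1651]
tcp_rot: [2.725, 1.56, 0.001]
ft_force: [0.7, 0.2, 0.1]
gripper_width: 0.549
```

```bash
python3 -m pendant '0 0.001 0 0; 0 0.001 0 0; 0 0.001 0 0; 0 0.001 0 0; 0 0.001 0 0; 0 0.001 0 0; 0 0.001 0 0; 0 0.001 0 0' 1 20; python3 -m pendant '0 0 0 0; 0 0 0 0; 0 0 0 0; 0 0 0 0' 1 45;python3 - <<'E'
from h import *
s=arm.get_state();print(s['ee_pos'],s['ft_force'],s['moment'])
f=grab_frame('scene');cv2.imwrite('pics/s1.png',cv2.resize(f['frame'][250:480,60:360],None,fx=2.5,fy=2.5))
E
```

```text
time_s: 3.5
ee_pos: [0.573, -0.2753, 0.1638]
tcp_rot: [-2.726, -1.56, 0.0]
ft_force: [-2.5, 1.5, 3.0]
gripper_width: 0.179
time_s: 3.9
ee_pos: [0.573, -0.2753, 0.1636]
tcp_rot: [-2.726, -1.56, 0.0]
ft_force: [-3.4, 2.0, 3.7]
gripper_width: 0.181
[ 0.57302303 -0.27531792  0.16363449] [-3.38172592  1.98146692  3.71455658] [0.36057754 0.57122135 0.03311468]
```

View pics/s1.png

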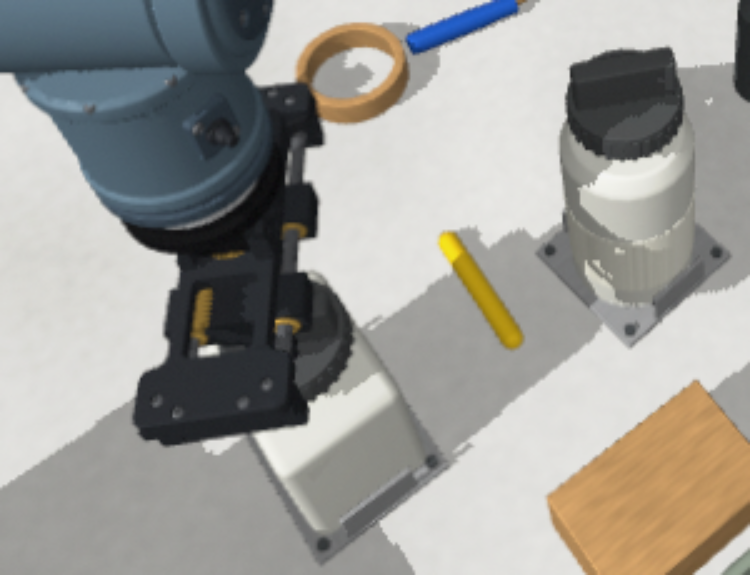

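```bash
python3 -m pendant '-0.0005 0.0003 -0.002 0; -0.0005 0.0003 -0.004 0;-0.0005 0.0003 -0.005 0; -0.0005 0.0003 -0.005 0; -0.0005 0.0003 -0.005 0'; python3 -m pendant '0 0 -0.002 0; 0 0 -0.004 0; 0 0 -0.005 0;0 0 -0.005 0; 0 0 -0.005 0'
```

```text
time_s: 4.45
ee_pos: [0.573, -0.2753, 0.1591]
tcp_rot: [2.726, 1.56, 0.001]
ft_force: [-2.1, 2.7, 4.5]
gripper_width: 0.177
time_s: 4.95
ee_pos: [0.573, -0.2753, 0.1545]
tcp_rot: [2.726, 1.56, 0.001]
ft_force: [-4.1, 2.4, 8.1]
gripper_width: 0.181
```

```bash
python3 -m pendant '0 0 -0.002 0; 0 0 -0.004 0; 0 0 -0.006 0; 0 0 -0.006 0; 0 0 -0.006 0'; python3 - <<'E'
from h import *
for i in range(4):
    grab_frame('top');s=arm.get_state();print(s['ee_pos'],s['ft_force'],s['moment'])
E
```

```text
time_s: 5.45
ee_pos: [0.5732, -0.2755, 0.1509]
tcp_rot: [2.725, 1.56, 0.001]
ft_force: [-8.8, 6.4, 21.7]
gripper_width: 0.175
[ 0.57314404 -0.27547483  0.1508954 ] [-8.87743435  5.76317155 20.08328025] [1.05116017 1.62662616 0.01282151]
[ 0.57316969 -0.27546864  0.15092234] [-8.02897647  6.8613541  20.84392544] [1.11793383 1.65823267 0.02388192]
[ 0.57317233 -0.27546911  0.15091344] [-8.81129232  6.41657197 21.32711198] [1.06691683 1.63741471 0.06065696]
[ 0.57315469 -0.27546828  0.15091683] [-8.95441719  6.40820223 21.72293772] [1.10479259 1.58397212 0.02513792]
```

Fz of about 21 N means the cap has reached its lower stop. I'll back off slightly and ease the side load.

```bash
python3 -m pendant '-0.0004 0.0003 0.001 0; -0.0008 0.0005 0.002 0; -0.0008 0.0005 0.002 0; -0.0008 0.0005 0.002 0'; python3 - <<'E'
from h import *
for i in range(2):
    grab_frame('top');s=arm.get_state();print(s['ee_pos'],s['ft_force'],s['moment'])
f=grab_frame('scene');cv2.imwrite('pics/s2.png',cv2.resize(f['frame'][250:480,60:360],None,fx=2.5,fy=2.5))
E
```

```text
time_s: 6.05
ee_pos: [0.573, -0.2754, 0.1517]
tcp_rot: [2.724, 1.559, 0.002]
ft_force: [-2.0, 1.8, 11.8]
gripper_width: 0.171
[ 0.57298383 -0.27536277  0.15167235] [-1.78746243  2.14794312 11.76522971] [0.48573591 0.50798047 0.00296837]
[ 0.57301356 -0.27539601  0.15170987] [-3.03311866  2.28515367 11.30950378] [0.44214258 0.54967982 0.04061358]
```

View pics/s2.png

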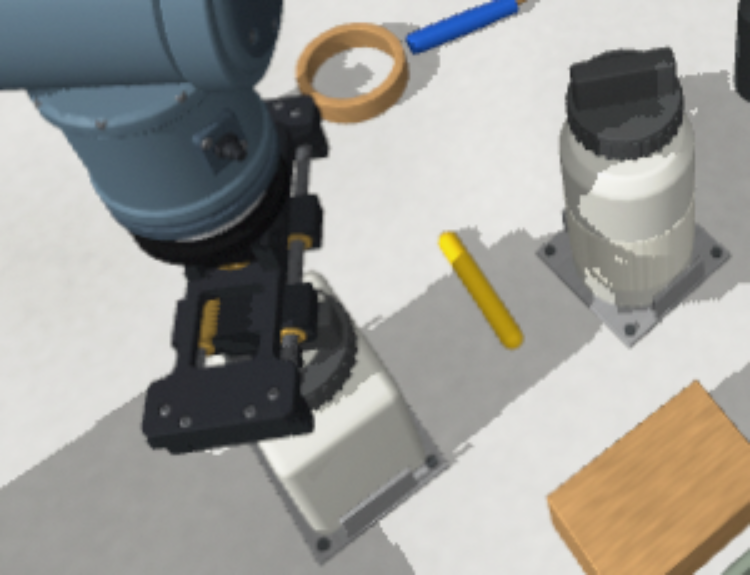

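The scene view shows the cap pushed down, with the gripper over it at about (230,380) in the crop. Fz is about 11.5 N, close to full depth. Now the turn, still pressing.

```bash
python3 -m pendant '0 0 0.001 0; 0 0 0.001 -3; 0 0 0.001 -7; 0 0 0.001 -11; 0 0 0.001 -15; 0 0 0.001 -15'; python3 - <<'E'
from h import *
s=arm.get_state();print(s['ee_pos'],s['ft_force'],s['moment'])
M=R.from_rotvec(s['tcp_rot']).as_matrix();print('yaw',np.degrees(np.arctan2(M[1,0],M[0,0])))
E
```

```text
time_s: 6.8
ee_pos: [0.5732, -0.2755, 0.1524]
tcp_rot: [2.905, 1.187, 0.004]
ft_force: [-2.4, 1.5, 8.1]
gripper_width: 0.178
[ 0.57315976 -0.27549598  0.15238517] [-2.35102917  1.49982306  8.12087994] [ 0.2781761   0.23628035 -0.04782396]
yaw 44.45096105052695
```

```bash
python3 -m pendant '0 0 -0.001 -3; 0 0 -0.0015 -7; 0 0 -0.0015 -11; 0 0 -0.0015 -15;0 0 -0.0015 -19;0 0 -0.0015 -23;0 0 -0.0015 -27; 0 0 -0.0015 -30;0 0 -0.0015 -30'; python3 - <<'E'
from h import *
s=arm.get_state();print(s['ee_pos'],s['ft_force'],s['moment'])
M=R.from_rotvec(s['tcp_rot']).as_matrix();print('yaw',np.degrees(np.arctan2(M[1,0],M[0,0])))
E
```

```text
time_s: 7.7
ee_pos: [0.5734, -0.276, 0.1516]
tcp_rot: [3.113, 0.396, 0.006]
ft_force: [-1.8, 1.8, 12.0]
gripper_width: 0.174
[ 0.57343269 -0.27596151  0.15157924] [-1.82927811  1.80862497 11.95039216] [0.14262985 0.36398876 0.04389257]
yaw 14.485949487580507
```

Free so far. Bar is at about 14.5°, with the stop near 0 to -0.4°.

```bash
python3 -m pendant '0 0 0 -4; 0 0 0 -8; 0 0 0 -11; 0 0 0 -13; 0 0 0 -14.5; 0 0 0 -14.5; 0 0 0 -14.5'; python3 - <<'E'
from h import *
s=arm.get_state();print(s['ee_pos'],s['ft_force'],s['moment'])
M=R.from_rotvec(s['tcp_rot']).as_matrix();print('yaw',np.degrees(np.arctan2(M[1,0],M[0,0])))
E
```

```text
time_s: 8.4
ee_pos: [0.5735, -0.2762, 0.1517]
tcp_rot: [3.138, 0.002, 0.007]
ft_force: [-1.8, 0.5, 11.4]
gripper_width: 0.171
[ 0.57347866 -0.27623065  0.15174805] [-1.80097095  0.4880591  11.44480236] [0.05956332 0.48545476 0.0719679 ]
yaw 0.07390349408445937
```

```bash
python3 -m pendant '0 0 0 -1; 0 0 0 -2; 0 0 0 -2; 0 0 0 -2'; python3 - <<'E'
from h import *
s=arm.get_state();print(s['ee_pos'],s['ft_force'],s['moment'])
M=R.from_rotvec(s['tcp_rot']).as_matrix();print('yaw',np.degrees(np.arctan2(M[1,0],M[0,0])))
E
```

```text
time_s: 8.8
ee_pos: [0.5735, -0.2763, 0.1517]
tcp_rot: [3.137, -0.051, 0.007]
ft_force: [-2.5, 0.0, 11.5]
gripper_width: 0.177
[ 0.57347502 -0.27625456  0.15174345] [-2.52255707  0.04404054 11.54197697] [-0.00179948  0.40609764  0.61739636]
yaw -1.8630301550389972
```

At the stop, Mz has risen to 0.6 N m. I'll relax the twist, ease up, then open.

```bash
python3 -m pendant '0 0 0 0.7; 0 0 0 1.4; 0 0 0.002 1.4; 0 0 0.004 1.4; 0 0 0.006 1.4; 0 0 0.007 1.4; 0 0 0.007 1.4';  python3 -m pendant '0 0 0 0; 0 0 0 0; 0 0 0 0; 0 0 0 0; 0 0 0 0' 0.45; python3 -m pendant '0 0 0.005 0; 0 0 0.02 0; 0 0 0.05 0; 0 0 0.08 0; 0 0 0.12 0; 0 0 0.16 0; 0 0 0.16 0; 0 0 0.16 0'
```

```text
time_s: 9.5
ee_pos: [0.5734, -0.2762, 0.1579]
tcp_rot: [3.138, -0.014, 0.006]
ft_force: [0.3, -0.8, 6.3]
gripper_width: 0.176
time_s: 10.0
ee_pos: [0.5721, -0.2746, 0.1563]
tcp_rot: [3.142, -0.015, 0.001]
ft_force: [-0.6, -0.1, 5.8]
gripper_width: 0.552
time_s: 10.8
ee_pos: [0.5721, -0.2747, 0.3179]
tcp_rot: [3.14, -0.014, 0.003]
ft_force: [-0.6, -0.0, -0.8]
gripper_width: 0.55
```

```bash
python3 - <<'E'
from meas import *
f=grab_frame('wrist');cv2.imwrite('pics/w2.png',f['frame'])
P=cloud(f);m=(f['frame'].max(2)<110)&(P[...,2]>.178)&(P[...,2]<.195)&(abs(P[...,0]-.573)<.05)&(abs(P[...,1]+.276)<.05)
p=P[m].astype(np.float32);print(len(p),p.mean(0),np.median(p[:,2]),cv2.minAreaRect(p[:,:2]*1000))
f=grab_frame('scene');cv2.imwrite('pics/s3.png',f['frame'])
p,c,s,a,ang,m=barmeas(f,172,380,zt=.187);print(len(p),c,s,a,ang,np.median(p[:,2]))
print(arm.get_state()['ee_pos'],arm.get_state()['ft_force'])
E
```

```text
1334 [ 0.57431215 -0.27555713  0.1866985 ] 0.18685892 ((572.5584716796875, -275.3292236328125), (15.810697555541992, 61.61690139770508), 89.87492370605469)
507 (572.7449951171875, -276.7708435058594) (64.05052947998047, 15.70228385925293) 0.4875383973121643 -179.62448997282655 0.1877525183736699
[ 0.57120309 -0.2741434   0.3148582 ] [0.20855661 0.02440126 0.4341109 ]
```

View pics/w2.png

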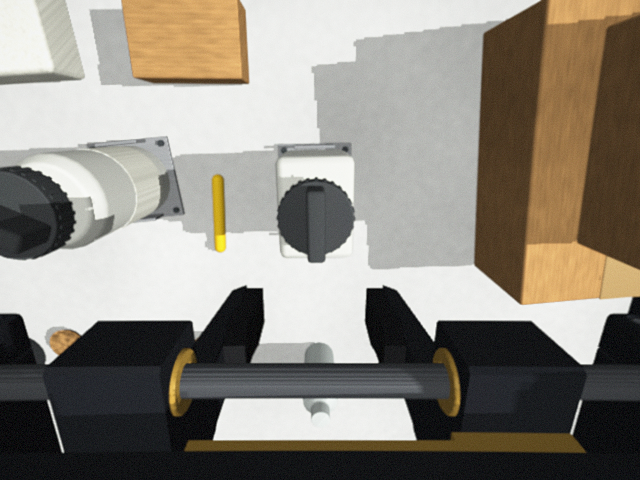

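View pics/s3.png

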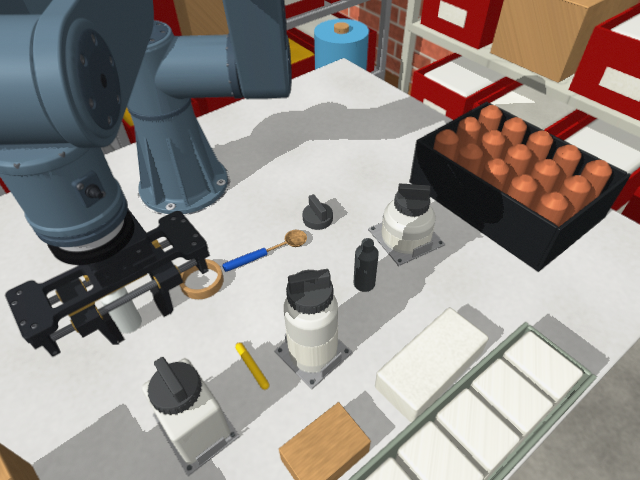

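The wrist view shows the bar at (316,224), parallel to the canister's long sides. The scene view confirms this at (172,380). The bar top is now at about 187 mm (it was 189–190), which matches the locked height. The gripper is clear.

```bash
python3 -c "
from cell import arm
print(arm.job_done(), arm.get_state()['time_s'])"
```

```text
the job is handed in; nothing more can be done
the job is handed in; nothing more can be done
```

The rectangular canister's cap is pressed, turned clockwise to its stop and locked. I handed the job in at about 11 s.

- **What I did:** I gripped the bar, pressed the cap to its lower stop (about 21 N on the wrist), then eased off slightly. I turned it about 60° clockwise while still pressing with 8–12 N, and the twisting moment rose to 0.6 N m at the stop. Then I eased up, let go and lifted clear.
- **Angle check:** After release the bar lies within about 0.5° of the canister's long sides in both the wrist and scene views.
- **Height check:** The bar top measured 186.9 mm (wrist) and 187.8 mm (scene), against about 189 mm before. That fits the 187 mm locked height, though the cameras are only good to about 2 mm.
- **Other canisters:** I did not touch the two round canisters.
- **Disagreement:** The tool height when the cap hit bottom (151 mm) was about 5 mm above what I expected with fingertips standing on the disc. The likely cause is that the fingers held the bar a few millimetres above the disc.
- **Not checked:** I did not test the catch by trying to turn the cap back.

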